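# Set a gearbox valve body to neutral

### The arm

A 6-joint arm with a two-finger parallel gripper is mounted at the origin on the work surface. World frame = base frame: x ahead of the robot, y to its left, z up, the work surface at z = 0. Lengths are in mm, angles in rad, forces in N, time in s.
With the tool pointing down it reaches from about 400 to 925 mm from the base axis. Payload 12.5 kg.
Tool frame: the origin (TCP) lies midway between the tips of the shut fingers; the grasp point (between the pads) lies env.grasp_offset behind it (env.grasp_offset is the distance from the TCP to the grasp point, in mm); x points along the fingers, y is the direction in which the jaws open and shut, and the axes are right-handed (so a half turn about x gives the same grasp; the last joint's range is limited). The gripper opens to 95 mm and grips with 3 to 60 N. Pads are 20 mm wide; open, the fingers measure 119 mm over their backs; the gripper's body (75 mm by 180 mm) begins 59 mm behind the grasp point.
Start: joints at [-1.258, 0.491, 1.559, -0, 1.092, -0.106], TCP at [254.189, -570.994, 214.661] pointing down, gripper open.
Joint ranges: [-3.1, 3.1], [-0.84, 2.19], [0.05, 2.79], [-1.13, 4.28], [0.06, 2.93], [-2.69, 2.69]. Speed limits (rad/s): [2.22, 2.22, 2.79, 3.14, 3.14, 3.14].

### API

Orientations are given as [roll, pitch, yaw] about the fixed x, y, z axes, in that order (R = Rz(yaw) Ry(pitch) Rx(roll)).
In Python, from cell import env gives the robot as it stands.
- The arm moves only by the tool apply_moves, never from a script. Its arguments are lists of equal length, an entry for each row: "offset": the shift along the world's x, y, z in units of 25 mm (1.0 is 25 mm), a list of three; "yaw": the turn about the world's z in units of 6 degrees (1.0 is 6 degrees); "jaw": the closure, from -1 (fully open) to 1 (shut), so that 0 is half open. A call has 1 to 20 rows; each row is the pose to reach, as a shift and turn from the pose measured when the call began; what a row does not reach only later rows make up. A row lasts 1/8 s, in which the tool goes at most 62.5 mm and 10.7 degrees, less where a joint would pass 70% of its speed; a pose out of reach is approached as far as the arm can. A call with a gripper value outside its range is refused whole. The fingers move at their own pace and stop on an object; the grip force is fixed at half the most. Time passes only in rows, so rows that repeat a pose let the fingers close. It gives the time, the measured TCP pose, the force and the opening at its end, in the units of the state.
- env.state(): the state, without advancing time (a new reading comes with each control period).
- env.read_camera(name): name is "scene" or "top" or "wrist"; returns a dict with "frame" (420x560x3 uint8, red, green, blue), "fx", "fy", "cx", "cy" (pixels), "distortion" ([k1, k2, p1, p2, k3] as OpenCV has them; the pictures are not rectified), "xyz" and "rotation" of the camera in the world; the wrist camera has in their place "hand_eye" (4x4, takes a point from camera to tool coordinates, whose origin is the TCP and whose axes are the tool frame's). Camera axes: x right, y down, z forward; pixel columns grow to the right and rows downward; lengths in mm; the calibration is good to about 2 mm. A picture is of the moment at which its call begins: read the wrist's pose just before it. There is no depth.
- env.job_done(): hands the job in, once; it reports no verdict.
The state is a dict: "t": time; "joints": joint angles; "qvel": joint speeds; "tau": joint torques, N m; "eef_pos": TCP position; "tcp_rot": TCP orientation; "ft_force": force on the tool from outside, world axes, zero at the start; "moment": the same for the moment, N m; "opening": opening from 0.0 (shut) to 1.0 (fully open).
Only numpy, scipy, OpenCV 4.12 (cv2) and the standard library are available. Lean on these libraries where they do the work, as an engineer would, in place of code of your own. Each camera call takes 0.05 s, during which the arm holds its last target.

### The job

Before the range switch goes on, put this gearbox valve body in neutral: with your fingertips push the lever on top of it all the way clockwise (seen from above) to its stop, then push it back counterclockwise by exactly three clicks and leave it resting in that notch. The lever must at no time run on past that notch towards the fourth. Only push the lever, do not pinch it, and leave the other things on the bench where they are.

Things in the scene. Friction and masses are not known exactly. Their poses are not given: they have to be found in the camera images.
- lever_shaft (a point): The lever's pivot: on the vertical shaft's axis, at the underside of the lever arm, 116 mm above the bench. Its x axis points from the shaft to the back of the valve body, z up; with the lever at 0.55 rad the arm points exactly along this frame's -x. The shaft ends in a hex nut, 131 mm above the bench.
- lever_pin (a point): Centre of the top end of the upright steel pin at the lever's free end, the place to push: 100 mm from the shaft's axis, 156 mm above the bench, 13 mm across. It rises 34 mm above the arm's top face (122 mm above the bench). The frame turns with the lever: -x points outward along the arm, z up. No fixed part stands higher than 108 mm above the bench within 85 mm of it.
- lever (a joint): Angle of the flat dark steel lever (arm 20 wide, 6 mm thick) in rad, growing counterclockwise seen from above. Six notches: 0 (end notch; stop at -0.04), 0.22, 0.44, 0.66 (neutral, third from the end), 0.88, 1.10; 22 mm apart at the pin. Pushed there it resists up to about 7 N, lets go half-way and snaps on into the next notch ahead of the finger. It starts at 0.22 to 0.66.
- vb: The gearbox valve unit, a two-layer aluminium casting 200 x 330 x 60 mm, top 90 mm above the bench, four solenoids at its -y end, on a steel plate 300 x 460 x 12 mm fixed to the bench. Origin: centre of the plate's underside; x to the back, y left, z up. The shaft stands at x -50 mm, y 0; the arm reaches from there over the plate's front edge. A spring roller on a toothed sector makes the clicks.
- socket_deep: Dark steel deep socket, upright, 35 mm across and 78 mm tall, loose on the plate's front left corner. Origin: centre of its underside.
- socket_mid: Dark steel socket, upright, 42 mm across and 55 mm tall, loose on the plate's front right corner. Origin: centre of its underside.
- spare_solenoid: Loose solenoid lying on the bench at the right of the plate, 82 mm long, 29 mm high. Origin on the bench under its middle.
- screwdriver: Screwdriver lying on the right, 210 mm long, about 30 mm high. Origin on the bench.
- bolt_dish: Round steel dish with bolts on the right, 120 mm across, 26 mm high. Origin: centre of its underside.
- drill: Yellow and black cordless drill lying in the foam-lined tray on the left, 260 mm long, 80 mm high above the bench. Origin under its motor housing.
- socket_big: Dark steel socket, upright in the foam-lined tray on the left, 48 mm across, 60 mm tall. Origin: centre of its underside.

How it is judged:
By the outcome, as a careful person would: the job done as asked, in the order asked, and still so for the second after the job is handed in, with the robot touching nothing.
It also fails if it takes over 64 s, if anything falls off the work surface, if the arm or the gripper's body presses on something with over 40 N, if the wrist force passes 120 N, or if a joint passes its speed limit or range.

## Working session

There is one attempt and no reset: what is moved stays moved. The work goes in short steps, Python scripts to look and compute and a tool call to move; the robot and the scene stay as the last step left them, time stands still between calls to the robot, and variables do not carry over. Pictures are saved under pics/ and viewed, and the job is handed in when it is done.

Besides the shell and the picture viewer there is one more tool, called after "Call:" as name(argument=value, ...) on one line, values as JSON. apply_moves: Moves the arm, as the interface text tells. Its arguments: {"type":"object","properties":{"offset":{"type":"array"},"yaw":{"type":"array"},"jaw":{"type":"array"}},"required":["offset","yaw","jaw"]}

```bash
mkdir -p pics; ls; python3 - <<'E'
from cell import env
import cv2
print(env.state()); print(env.grasp_offset)
for n in ["scene","top","wrist"]:
    c=env.read_camera(n); cv2.imwrite(f"pics/{n}0.png",c["frame"][:,:,::-1])
    print(n,{k:v for k,v in c.items() if k!="frame"})
E
```

```text
pics
{'t': 0.0, 'joints': array([-1.25759123e+00,  4.91571407e-01,  1.55948602e+00,  1.37990876e-05,
        1.09171254e+00, -1.05608156e-01]), 'qvel': array([-4.79829359e-05, -3.74312004e-04,  3.04518553e-04,  1.29387077e-03,
        4.73434330e-04, -4.06034886e-04]), 'tau': array([ 4.69030347e-04, -6.12656593e+01, -2.58189690e+01,  6.92767231e-02,
        4.81682376e-02, -1.09815762e-04]), 'eef_pos': array([ 254.10988401, -570.72052108,  214.04180258]), 'tcp_rot': array([-1.68679904,  1.56961895,  1.8736005 ]), 'ft_force': array([ 0.10244209, -0.28352866, -0.58751702]), 'moment': array([ 0.0409015 , -0.03759929,  0.02278961]), 'opening': 1.00109647536987}
18.8
scene {'fx': 419.7929731970556, 'fy': 419.7929731970556, 'cx': 268.55091171666936, 'cy': 203.7355268196975, 'distortion': array([-0.08572423,  0.        ,  0.        ,  0.        ,  0.        ]), 'xyz': array([1139.77824256,  779.5239715 ,  954.70854368]), 'rotation': array([-2.30620421e+00, -2.36248367e-03,  2.49512869e+00])}
top {'fx': 399.3486362577336, 'fy': 399.3486362577336, 'cx': 277.7458816064106, 'cy': 199.76179845667602, 'distortion': array([-0.06384025,  0.        ,  0.        ,  0.        ,  0.        ]), 'xyz': array([ 321.56502568,   27.93254722, 1436.59778821]), 'rotation': array([-2.94983581,  0.00623148, -1.54456919])}
wrist {'fx': 368.63296643230257, 'fy': 368.63296643230257, 'cx': 271.9672755944323, 'cy': 205.91647760369491, 'distortion': array([0.02078103, 0.        , 0.        , 0.        , 0.        ]), 'hand_eye': array([[ 8.59232824e-04, -2.88589224e-01,  9.57452621e-01,
        -1.70576297e+02],
       [ 9.99999583e-01, -4.96842051e-05, -9.12390622e-04,
         2.99793625e-01],
       [ 3.10876374e-04,  9.57453005e-01,  2.88589061e-01,
        -8.06863269e+01],
       [ 0.00000000e+00,  0.00000000e+00,  0.00000000e+00,
         1.00000000e+00]])}
```

View pics/top0.png

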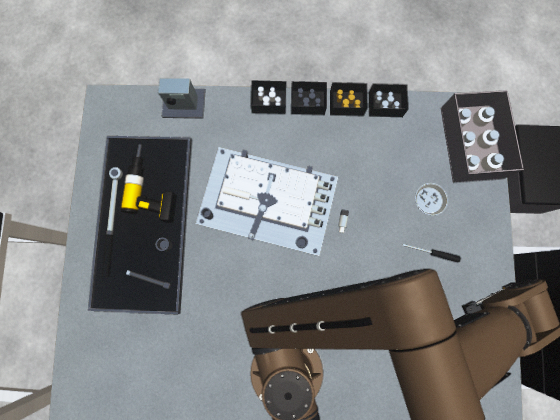

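View pics/scene0.png

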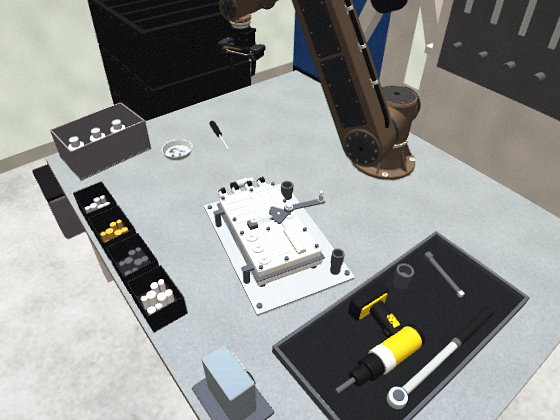

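View pics/wrist0.png

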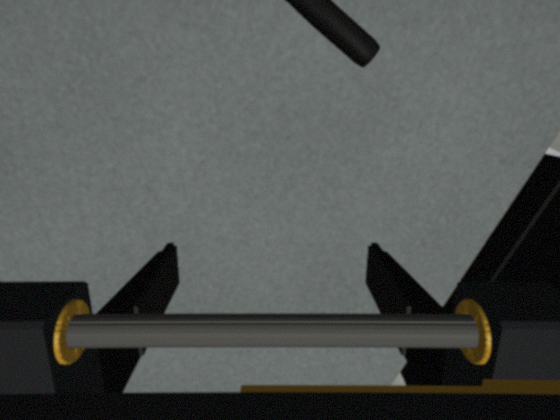

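The top view shows the valve body around (267,200), with the hub near (265,200) and the lever reaching to about (251,240). The scene view shows the pin near (321,195). Next I'll zoom in and localise these.

```bash
cat > h.py <<'E'
from cell import env
import cv2, numpy as np
from scipy.spatial.transform import Rotation as R
def cam(n):
    s=env.state(); c=env.read_camera(n)
    K=np.array([[c["fx"],0,c["cx"]],[0,c["fy"],c["cy"]],[0,0,1]]); D=np.array(c["distortion"])
    if n=="wrist":
        H=np.array(c["hand_eye"]); Rt=R.from_euler("xyz",s["tcp_rot"]).as_matrix()
        Rc=Rt@H[:3,:3]; p=Rt@H[:3,3]+s["eef_pos"]
    else: Rc=R.from_euler("xyz",c["rotation"]).as_matrix(); p=np.array(c["xyz"])
    return dict(f=c["frame"],K=K,D=D,R=Rc,p=p)
def proj(c,P):
    P=np.atleast_2d(np.array(P,float)); rv=cv2.Rodrigues(c["R"].T)[0]
    return cv2.projectPoints(P,rv,-c["R"].T@c["p"],c["K"],c["D"])[0][:,0]
def ray(c,uv):
    x=cv2.undistortPoints(np.array([[uv]],float),c["K"],c["D"])[0,0]
    return c["R"]@np.array([x[0],x[1],1])
def onz(c,uv,z):
    d=ray(c,uv); return c["p"]+d*(z-c["p"][2])/d[2]
def save(c,name,box=None,s=1):
    f=c["f"][:,:,::-1]
    if box: f=f[box[1]:box[3],box[0]:box[2]]
    cv2.imwrite("pics/"+name,cv2.resize(f,None,fx=s,fy=s,interpolation=cv2.INTER_CUBIC))
E
python3 - <<'E'
from h import *
t=cam("top"); save(t,"t1.png",(195,140,345,260),5)
s=cam("scene"); save(s,"s1.png",(200,165,360,285),5)
print(onz(t,(251,240),156),onz(t,(265,200),131),onz(s,(321,192),156))
E
```

```text
[436.2869128  124.76390957 156.        ] [572.87113575  85.13489057 131.        ] [452.58929499 127.33266208 156.        ]
```

View pics/t1.png

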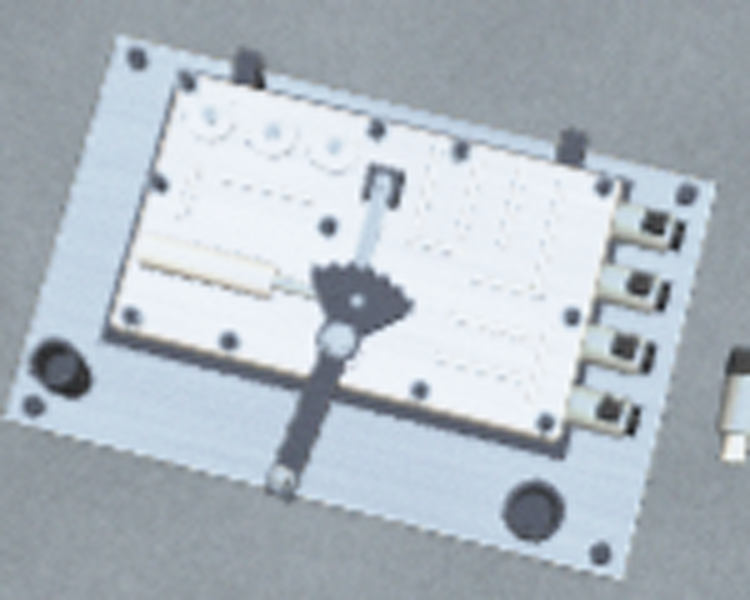

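View pics/s1.png

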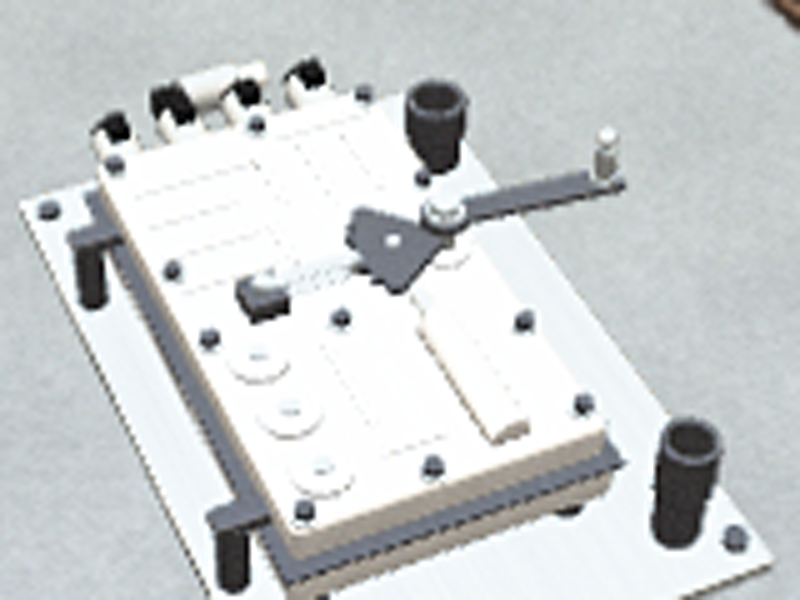

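```bash
cat > fit.py <<'E'
from h import *
from scipy.optimize import least_squares
def tri(obs):
    A=np.zeros((3,3));b=np.zeros(3)
    for c,uv in obs:
        d=ray(c,uv);d/=np.linalg.norm(d);M=np.eye(3)-np.outer(d,d);A+=M;b+=M@c["p"]
    return np.linalg.solve(A,b)
E
python3 - <<'E'
from fit import *
t=cam("top"); s=cam("scene")
T=lambda u,v:(195+u/5-.4,140+v/5-.4); S=lambda u,v:(200+u/5-.4,165+v/5-.4)
cs=[(118,37),(715,183),(623,578),(5,418)]
W=np.array([onz(t,T(*c),12)[:2] for c in cs]); print(W)
loc=np.array([[150,230],[150,-230],[-150,-230],[-150,230]])
def f(q):
    c,s_=np.cos(q[2]),np.sin(q[2]); return (loc@np.array([[c,s_],[-s_,c]])+q[:2]-W).ravel()
r=least_squares(f,[600,60,-.2]);q=r.x;print("vb",q,np.abs(r.fun).max())
c,s_=np.cos(q[2]),np.sin(q[2]); sh=q[:2]-50*np.array([c,s_]); print("shaft",sh)
a,b=T(338,336),S(445,205)
print("nut tri",tri([(t,a),(s,b)]),onz(t,a,131),onz(s,b,131))
a,b=T(282,475),S(606,133)
print("pin tri",tri([(t,a),(s,b)]),onz(t,a,156),onz(s,b,156))
for th in [0,.22,.44,.66]:
    an=q[2]+np.pi+th-.55; P=[*(sh+100*np.array([np.cos(an),np.sin(an)])),156]
    print(th,P,(proj(t,P)[0]-[195,140]+.4)*5,(proj(s,P)[0]-[200,165]+.4)*5)
print((proj(t,[*sh,131])[0]-[195,140]+.4)*5,(proj(s,[*sh,131])[0]-[200,165]+.4)*5)
E
```

```text
[[ 793.35070699  272.15461605]
 [ 691.59072293 -173.74727092]
 [ 401.47613206 -108.0151365 ]
 [ 504.2840232   338.11127643]]
vb [ 5.97675396e+02  8.21258713e+01 -2.24877391e-01] 1.8348811824488394
shaft [548.93432357  93.27521337]
nut tri [548.78036598  94.53872831 131.05464833] [549.65305898  93.69004237 131.        ] [547.97125305  95.43679217 131.        ]
pin tri [452.99208658 125.70546208 158.27942716] [453.64781057 125.4274314  156.        ] [450.61322182 124.2950207  156.        ]
0 [np.float64(477.48364156904734), np.float64(163.23806095002692), 156] [224.96598409 436.6500562 ] [617.15997265 186.71548502]
0.22 [np.float64(463.9378193949108), np.float64(145.95912246947887), 156] [250.80139469 458.23851291] [614.20530795 161.38971095]
0.44 [np.float64(454.48926231793257), np.float64(126.14055081178937), 156] [280.94328464 473.66679749] [603.23006002 137.20478168]
0.66 [np.float64(449.59343898951363), np.float64(104.73770223210731), 156] [313.90186581 482.13181311] [585.03325562 115.21674187]
[338.58783532 337.08139139] [441.3782715  203.66882871]
```

The lever starts at about 0.44, with the pin near (453.5,126). Plate pose, triangulation and model all agree to within 2 mm. Next I need the tool axes.

```bash
python3 - <<'E'
from h import *
s=env.state(); print(s["t"],R.from_euler("xyz",s["tcp_rot"]).as_matrix().round(3))
sh=np.array([549.3,93.9]);
for th in [-.04,0,.11,.22,.33,.44,.55,.58,.66]:
    a=-.225+np.pi+th-.55; r=np.array([np.cos(a),np.sin(a)]); tg=np.array([-r[1],r[0]])
    p=sh+100*r; print(th,"pin",p.round(1),"ccw dir",tg.round(2),"fing for cw",(p+tg*16.5).round(1),"for ccw",(p-tg*16.5).round(1), "tangent ang deg",np.degrees(np.arctan2(-tg[1],-tg[0])).round(1))
E
```

```text
0.35 [[-0.     0.407 -0.914]
 [ 0.    -0.914 -0.407]
 [-1.    -0.    -0.   ]]
-0.04 pin [480.7 166.7] ccw dir [-0.73 -0.69] fing for cw [468.7 155.4] for ccw [492.7 178. ] tangent ang deg 43.3
0 pin [477.9 163.9] ccw dir [-0.7  -0.71] fing for cw [466.3 152.1] for ccw [489.4 175.7] tangent ang deg 45.6
0.11 pin [470.6 155.6] ccw dir [-0.62 -0.79] fing for cw [460.4 142.6] for ccw [480.8 168.6] tangent ang deg 51.9
0.22 pin [464.3 146.6] ccw dir [-0.53 -0.85] fing for cw [455.6 132.6] for ccw [473.  160.6] tangent ang deg 58.2
0.33 pin [459.  136.9] ccw dir [-0.43 -0.9 ] fing for cw [451.9 122.1] for ccw [466.1 151.8] tangent ang deg 64.5
0.44 pin [454.9 126.8] ccw dir [-0.33 -0.94] fing for cw [449.4 111.2] for ccw [460.3 142.4] tangent ang deg 70.8
0.55 pin [451.8 116.2] ccw dir [-0.22 -0.97] fing for cw [448.1 100.1] for ccw [455.5 132.3] tangent ang deg 77.1
0.58 pin [451.2 113.3] ccw dir [-0.19 -0.98] fing for cw [448.   97.1] for ccw [454.4 129.5] tangent ang deg 78.8
0.66 pin [450.  105.4] ccw dir [-0.11 -0.99] fing for cw [448.1  89. ] for ccw [451.9 121.8] tangent ang deg 83.4
```

Call:
apply_moves(offset=[[2,2.6,0],[4,5.2,0],[6,7.8,0],[8,10.4,0],[9.8,12.8,0],[9.6,15,0],[9.4,17,0],[9,19,0],[8.6,21,0],[8.2,23,0],[7.8,25,0],[7.6,26.4,0],[7.6,26.4,0],[7.6,26.4,-0.4],[7.6,26.4,-0.8],[7.6,26.4,-0.8]], yaw=[1,2,3,4,5,6,6,6,6,6,6,6,6,6,6,6], jaw=[1,1,1,1,1,1,1,1,1,1,1,1,1,1,1,1])

```text
t: 2.35
eef_pos: [444.0, 88.1, 193.5]
tcp_rot: [-1.041, 1.569, -3.137]
ft_force: [-0.3, -0.3, 0.4]
opening: 0.003
```

```bash
cat > look.py <<'E'
import sys
from h import *
n=sys.argv[1]
s=env.state(); print(s["t"],s["eef_pos"].round(1),s["ft_force"].round(1),s["opening"])
print(R.from_euler("xyz",s["tcp_rot"]).as_matrix().round(3).tolist())
c=cam("wrist"); save(c,f"w{n}.png")
c=cam("scene"); save(c,f"s{n}.png",(250,150,370,250),6)
E
python3 look.py 2
```

```text
2.35 [444.   88.1 193.5] [-0.3 -0.3  0.4] 0.0027716601837633153
[[-0.002, 0.865, -0.502], [-0.0, -0.502, -0.865], [-1.0, -0.002, 0.001]]
```

View pics/w2.png

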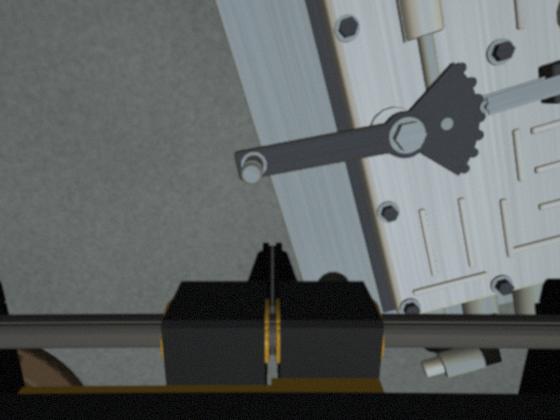

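View pics/s2.png

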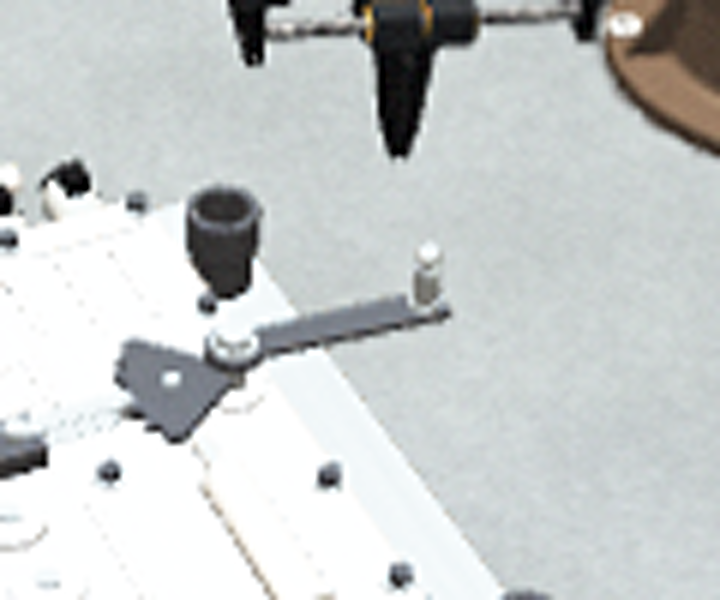

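The wrist view shows the pin top at about (251,175) and the nut at (407,133), with the shut fingertips at (272,245) on the clockwise-push side. I'll cross-check those positions.

```bash
python3 - <<'E'
from h import *
w=cam("wrist"); print(onz(w,(251,176),156),onz(w,(254,161),122),onz(w,(407,134),131),proj(w,[444,88.1,193.5]))
E
```

```text
[451.30913406 125.87502974 156.        ] [452.85613083 128.25506686 122.        ] [545.24696152  96.03099308 131.        ] [[272.87688913 261.69412237]]
```

Call:
apply_moves(offset=[[-0.2,0.2,-0.8],[-0.2,0.2,-1.8],[-0.2,0.2,-2.56],[-0.2,0.2,-2.56],[-0.1,0.5,-2.56],[0.0,0.7,-2.56],[0.0,0.7,-2.56]], yaw=[0,0,0,0,0,0,0], jaw=[1,1,1,1,1,1,1])

```text
t: 3.38
eef_pos: [444.8, 106.6, 131.0]
tcp_rot: [2.363, 1.57, 0.268]
ft_force: [0.3, 0.1, -0.1]
opening: 0.003
```

```bash
python3 look.py 3
```

```text
3.375 [444.8 106.6 131. ] [ 0.3  0.1 -0.1] 0.003386086032958718
[[0.001, 0.866, -0.5], [0.0, -0.5, -0.866], [-1.0, 0.001, -0.001]]
```

View pics/w3.png

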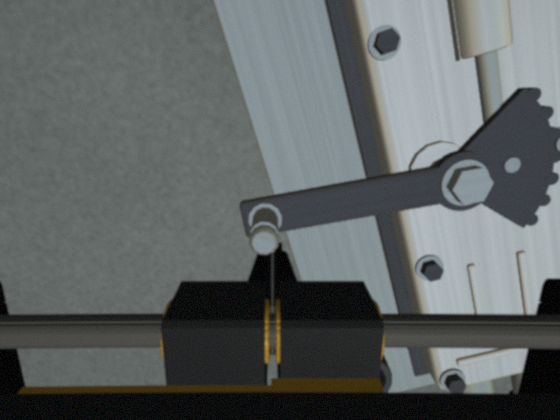

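View pics/s3.png

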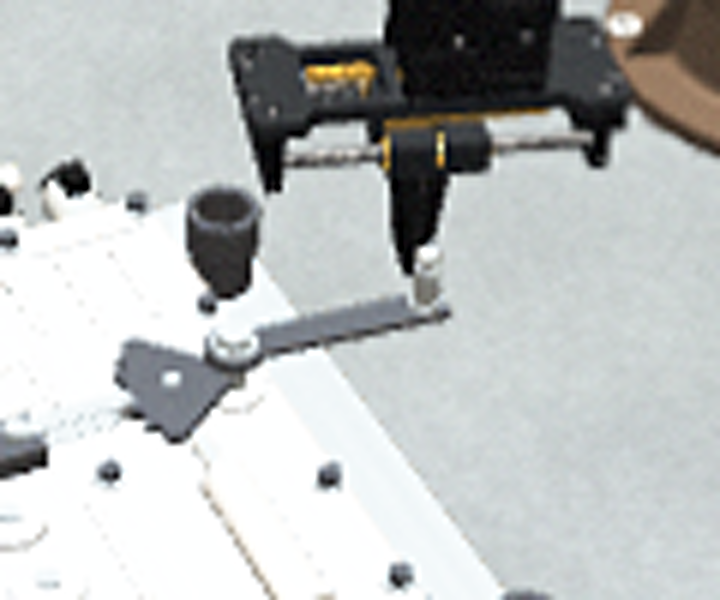

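Call:
apply_moves(offset=[[-0.05,0.1,0],[0.0,0.2,0],[0.06,0.32,0],[0.12,0.45,0],[0.18,0.57,0],[0.25,0.7,0],[0.32,0.83,0],[0.4,0.97,0],[0.47,1.08,0],[0.54,1.18,0],[0.61,1.28,0],[0.68,1.38,0],[0.76,1.47,0],[0.83,1.55,0],[0.83,1.55,0]], yaw=[0,0,0,0,0,0,0,0,0,0,0,0,0,0,0], jaw=[1,1,1,1,1,1,1,1,1,1,1,1,1,1,1])

```text
t: 5.35
eef_pos: [465.4, 145.2, 130.7]
tcp_rot: [2.582, 1.57, 0.487]
ft_force: [-0.3, 0.2, -0.1]
opening: 0.003
```

```bash
python3 look.py 4
```

```text
5.35 [465.4 145.2 130.7] [-0.3  0.2 -0.1] 0.003054121262652783
[[0.001, 0.866, -0.5], [0.0, -0.5, -0.866], [-1.0, 0.0, -0.001]]
```

View pics/w4.png

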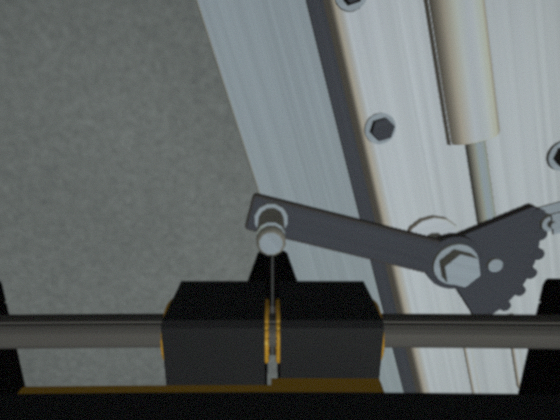

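View pics/s4.png

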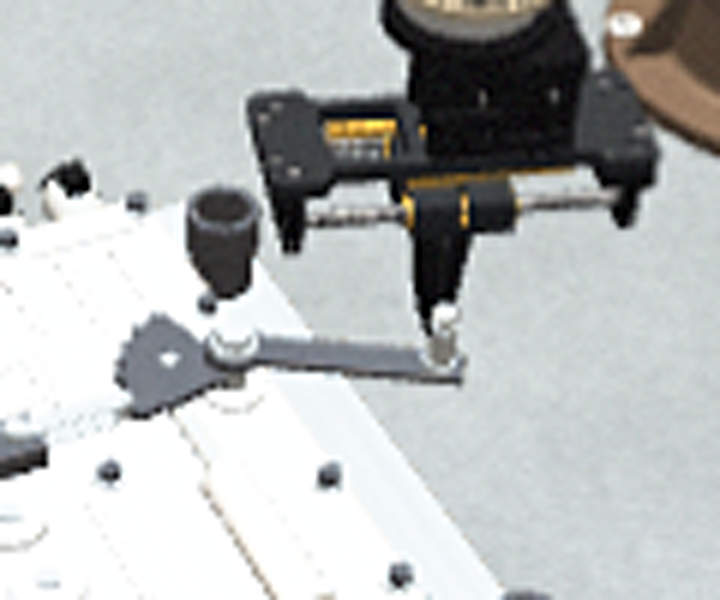

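Call:
apply_moves(offset=[[0.05,0.05,0],[0.1,0.1,0],[0.15,0.15,0],[0.15,0.15,0]], yaw=[0,0,0,0], jaw=[1,1,1,1])

```text
t: 5.95
eef_pos: [468.5, 148.4, 130.7]
tcp_rot: [-0.53, 1.57, -2.625]
ft_force: [-3.2, -4.0, 2.4]
opening: 0.005
```

```bash
cat > pin.py <<'E'
from h import *
s=env.state(); print(s["t"],s["eef_pos"].round(1),s["ft_force"].round(1),s["moment"].round(2))
E
python3 pin.py
```

```text
5.95 [468.5 148.4 130.7] [-3.2 -4.   2.4] [-0.79  0.45  0.02]
```

Call:
apply_moves(offset=[[0.04,0.04,0],[0.08,0.08,0],[0.08,0.08,0]], yaw=[0,0,0], jaw=[1,1,1])

```text
t: 6.32
eef_pos: [469.1, 149.3, 130.6]
tcp_rot: [-0.492, 1.565, -2.586]
ft_force: [-6.4, -11.5, 6.9]
opening: 0.002
```

```bash
python3 pin.py
```

```text
6.325 [469.1 149.3 130.6] [ -6.4 -11.5   6.9] [-1.95  1.15  0.01]
```

Call:
apply_moves(offset=[[0.08,0.08,0],[0.14,0.14,0],[0.14,0.14,0]], yaw=[0,0,0], jaw=[1,1,1])

```text
t: 6.7
eef_pos: [470.7, 151.3, 130.5]
tcp_rot: [-0.494, 1.56, -2.587]
ft_force: [-9.1, -14.0, 8.9]
opening: 0.003
```

```bash
python3 look.py 5; python3 pin.py
```

```text
6.7 [470.7 151.3 130.5] [ -9.1 -14.    8.9] 0.0031507997700088654
[[-0.009, 0.867, -0.499], [-0.006, -0.499, -0.867], [-1.0, -0.005, 0.01]]
6.8 [470.7 151.3 130.5] [ -9.7 -14.3   8.3] [-2.51  1.6   0.09]
```

View pics/w5.png

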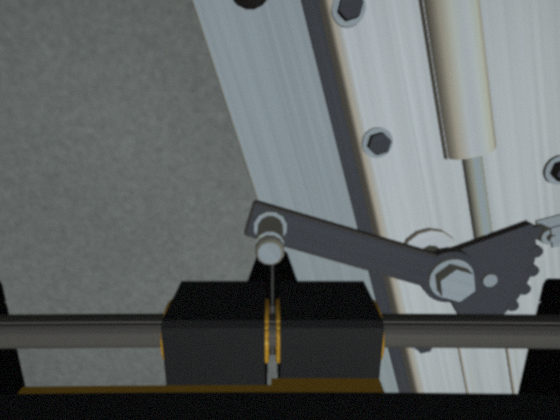

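View pics/s5.png

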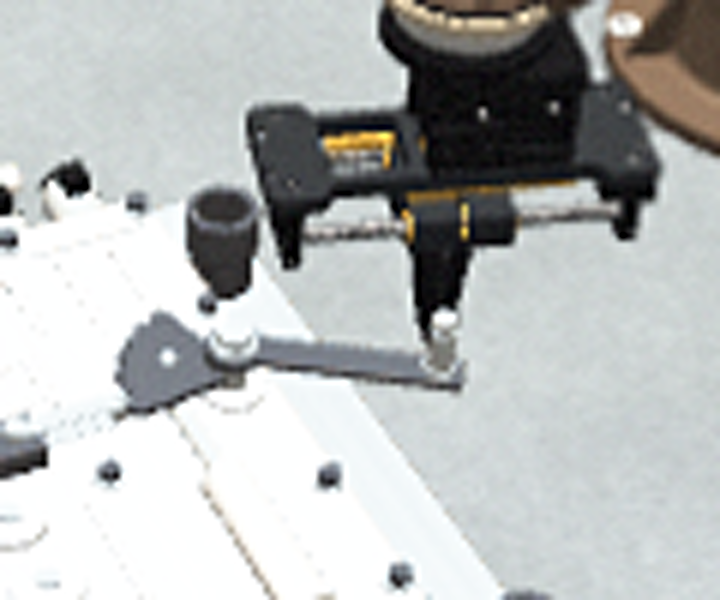

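Call:
apply_moves(offset=[[0.1,0.1,0],[0.2,0.2,0],[0.2,0.2,0]], yaw=[0,0,0], jaw=[1,1,1])

```text
t: 7.18
eef_pos: [471.0, 152.0, 130.3]
tcp_rot: [-0.46, 1.546, -2.551]
ft_force: [-21.7, -38.7, 22.7]
opening: 0.005
```

```bash
python3 pin.py; python3 - <<'E'
from h import *
s=cam("scene");save(s,"s6.png",(300,180,340,220),15)
for th in (-.04,0,.03):
    a=-.225+np.pi+th-.55; P=[549+100*np.cos(a),94+100*np.sin(a),156]
    print(th,(proj(s,P)[0]-[300,180]+.5)*15)
E
```

```text
7.175 [471.  152.  130.3] [-21.7 -38.7  22.7] [-6.8   3.69  0.21]
-0.04 [354.20358782 352.77920385]
0 [355.30317444 338.86217965]
0.03 [355.5725512  328.41992379]
```

View pics/s6.png

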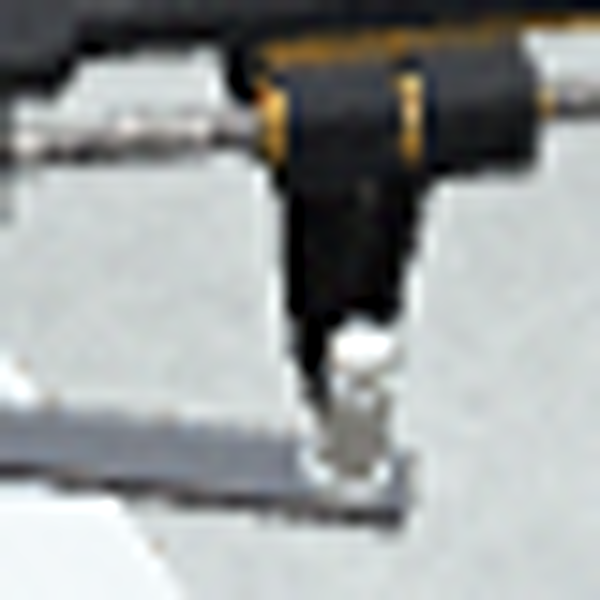

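Force jumps to 50 N with under 1 mm of travel, and the pin sits where -0.04 predicts, so this is the stop. Now I'll back off, lift and go around to the other side.

Call:
apply_moves(offset=[[-0.2,-0.3,0],[-0.5,-0.8,0],[-0.5,-0.8,0.8],[-0.5,-0.8,2.0],[-0.5,-0.8,2.5],[-0.5,-0.8,2.5],[0.2,0.4,2.5],[0.84,1.6,2.5],[0.84,1.6,2.5]], yaw=[0,0,0,0,0,0,0,0,0], jaw=[1,1,1,1,1,1,1,1,1])

```text
t: 8.35
eef_pos: [492.2, 193.1, 191.3]
tcp_rot: [-0.486, 1.545, -2.576]
ft_force: [-0.3, -0.7, -0.6]
opening: 0.003
```

```bash
python3 look.py 7;python3 - <<'E'
from h import *
s=cam("scene")
for th in (-.04,0,.03):
    a=-.225+np.pi+th-.55; P=[549+100*np.cos(a),94+100*np.sin(a),156]
    print(th,(proj(s,P)[0]-[250,150]+.5)*6)
E
```

```text
8.35 [492.2 193.1 191.3] [-0.3 -0.7 -0.6] 0.003456988728622855
[[-0.022, 0.869, -0.495], [-0.014, -0.495, -0.869], [-1.0, -0.012, 0.023]]
-0.04 [441.68143513 321.11168154]
0 [442.12126977 315.54487186]
0.03 [442.22902048 311.36796952]
```

View pics/w7.png

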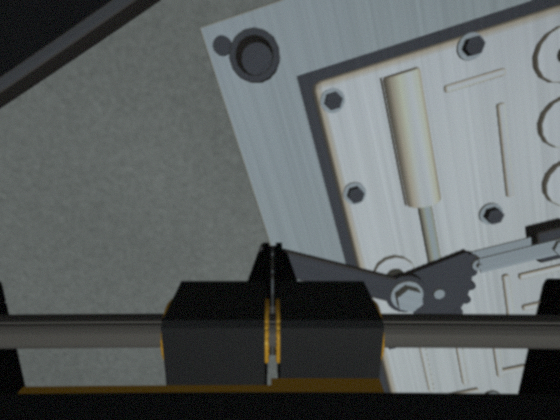

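View pics/s7.png

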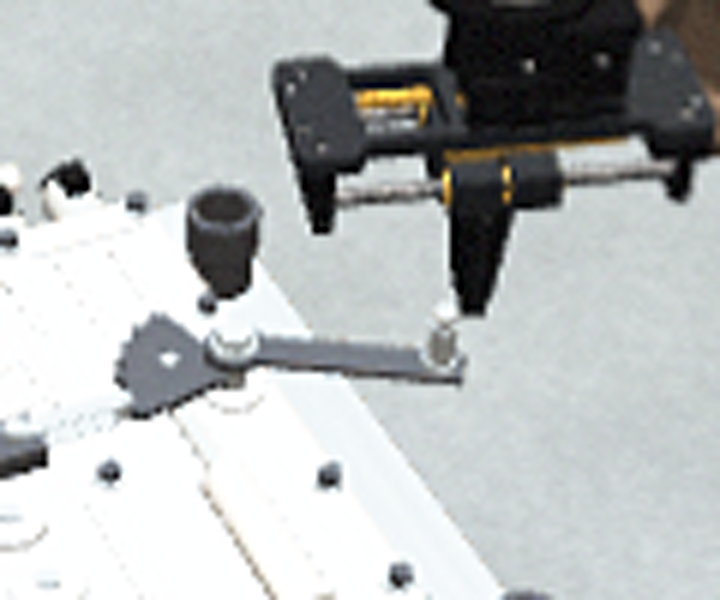

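Call:
apply_moves(offset=[[0.06,0.0,-0.8],[0.06,0.0,-1.7],[0.06,0.0,-2.4],[0.06,0.0,-2.4],[0.06,0.0,-2.4]], yaw=[0,0,0,0,0], jaw=[1,1,1,1,1])

```text
t: 9.12
eef_pos: [492.9, 191.1, 132.6]
tcp_rot: [-0.474, 1.545, -2.566]
ft_force: [0.6, 0.3, 1.3]
opening: 0.004
```

```bash
python3 look.py 8;python3 - <<'E'
from h import *
sh=np.array([549,94.]); e=env.state()["eef_pos"]
for th in (0,.04,.08,.11,.13,.16,.22,.26,.3,.33,.35,.38,.44,.48,.52,.55,.57,.6,.66):
    a=-.225+np.pi+th-.55; P=sh+100*np.array([np.cos(a),np.sin(a)])+17*np.array([.5,.866])
    print(th,P.round(1),((P-e[:2])/25).round(2))
E
```

```text
9.125 [492.9 191.1 132.6] [0.6 0.3 1.3] 0.0036897177272573454
[[-0.022, 0.867, -0.497], [-0.014, -0.497, -0.867], [-1.0, -0.012, 0.023]]
0 [486.1 178.7] [-0.28 -0.5 ]
0.04 [483.3 175.8] [-0.39 -0.62]
0.08 [480.7 172.8] [-0.5  -0.74]
0.11 [478.8 170.4] [-0.57 -0.83]
0.13 [477.6 168.8] [-0.62 -0.9 ]
0.16 [475.8 166.4] [-0.69 -0.99]
0.22 [472.5 161.4] [-0.82 -1.19]
0.26 [470.5 158. ] [-0.9  -1.33]
0.3 [468.6 154.5] [-0.98 -1.47]
0.33 [467.2 151.8] [-1.03 -1.58]
0.35 [466.4 150. ] [-1.07 -1.65]
0.38 [465.2 147.2] [-1.12 -1.76]
0.44 [463.1 141.6] [-1.2  -1.99]
0.48 [461.8 137.8] [-1.25 -2.14]
0.52 [460.7 133.9] [-1.29 -2.29]
0.55 [460. 131.] [-1.32 -2.41]
0.57 [459.6 129.1] [-1.34 -2.49]
0.6 [459.  126.1] [-1.36 -2.6 ]
0.66 [458.2 120.2] [-1.4  -2.84]
```

View pics/w8.png

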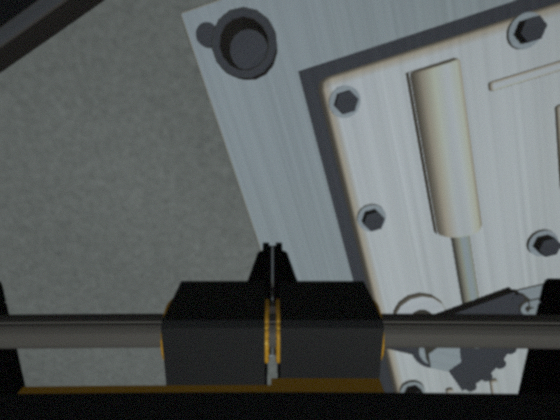

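View pics/s8.png

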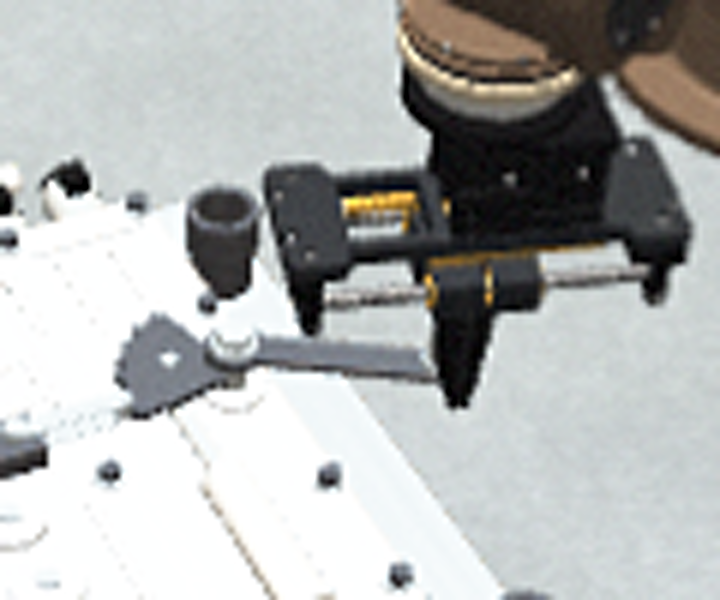

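Call:
apply_moves(offset=[[-0.14,-0.25,0],[-0.28,-0.5,0],[-0.34,-0.56,0],[-0.39,-0.62,0],[-0.45,-0.68,0],[-0.5,-0.74,0],[-0.54,-0.79,0],[-0.57,-0.83,0],[-0.62,-0.9,0],[-0.65,-0.94,0],[-0.65,-0.94,0]], yaw=[0,0,0,0,0,0,0,0,0,0,0], jaw=[1,1,1,1,1,1,1,1,1,1,1])

```text
t: 10.6
eef_pos: [476.7, 167.4, 132.7]
tcp_rot: [-0.459, 1.545, -2.55]
ft_force: [0.5, -0.3, -0.2]
opening: 0.004
```

```bash
python3 look.py 9
```

```text
10.6 [476.7 167.4 132.7] [ 0.5 -0.3 -0.2] 0.0037600029404733742
[[-0.021, 0.868, -0.497], [-0.014, -0.497, -0.868], [-1.0, -0.011, 0.023]]
```

View pics/s9.png

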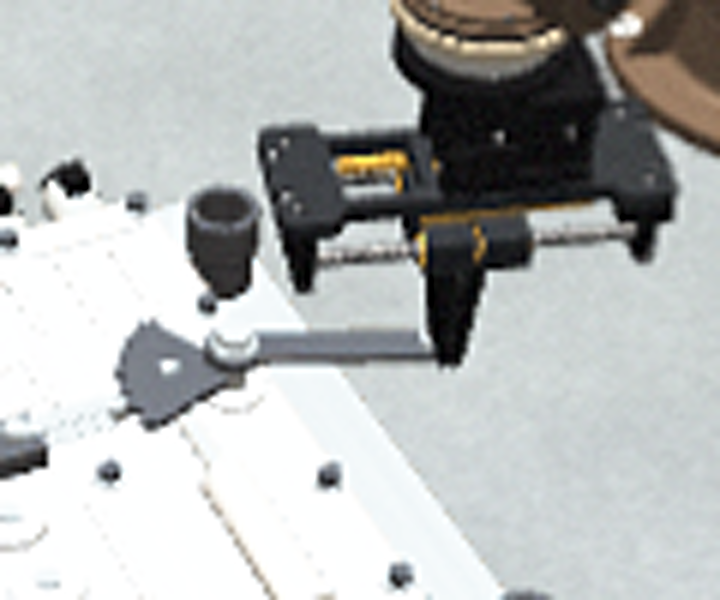

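View pics/w9.png

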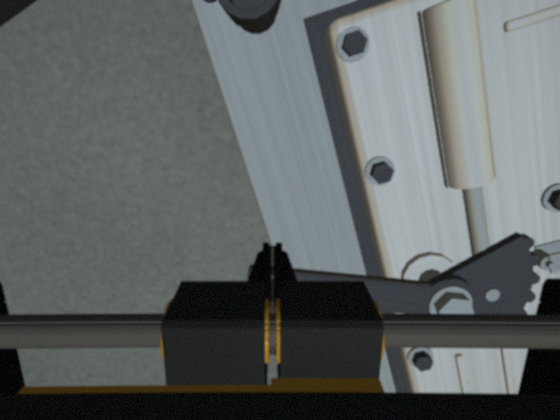

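```bash
cat > ov.py <<'E'
import sys
from h import *
n=sys.argv[1]; c=cam("scene"); b=(280,175); k=10
f=cv2.resize(c["f"][b[1]:b[1]+50,b[0]:b[0]+60,::-1],None,fx=k,fy=k,interpolation=cv2.INTER_CUBIC)
for th,col in zip(map(float,sys.argv[2:]),[(0,0,255),(0,200,0),(255,0,0)]):
    a=-.225+np.pi+th-.55; r=np.array([np.cos(a),np.sin(a)]); t=np.array([-r[1],r[0]])
    for w in (-10,10):
        P=[[*(np.array([549,94.])+q*r+w*t),122] for q in (20,108)]
        p=((proj(c,P)-b+.5)*k).astype(int); cv2.line(f,tuple(map(int,p[0])),tuple(map(int,p[1])),col,1)
    p=((proj(c,[549+100*r[0],94+100*r[1],156])[0]-b+.5)*k).astype(int); cv2.circle(f,tuple(map(int,p)),10,col,1)
cv2.imwrite(f"pics/o{n}.png",f)
E
python3 ov.py 9 0.22 0.11
```

```text
(no output)
```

View pics/o9.png

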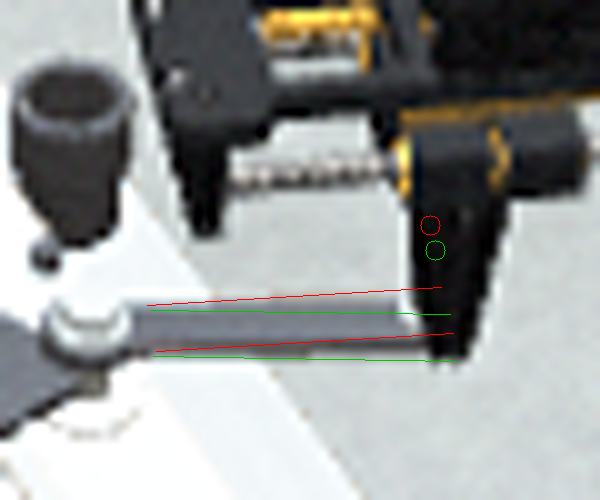

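```bash
python3 - <<'E'
from h import *
c=cam("scene")
for th in (-.04,0,.11,.16,.22,.44,.66):
    a=-.225+np.pi+th-.55; r=np.array([np.cos(a),np.sin(a)]); t=np.array([-r[1],r[0]]); o=[]
    for w in (-10,10):
        p=(proj(c,[[*(np.array([549,94.])+q*r+w*t),122] for q in (25,90)])-[250,150]+.5)*6
        d=p[1]-p[0]; o+=[p[0].round(0),p[1].round(0),round(d[1]/d[0],3)]
    print(th,*o)
import glob
for n in (3,7,9):
    im=cv2.imread(f"pics/s{n}.png"); g=im.astype(int).sum(2)
    for x in (270,300,330,360,390):
        col=g[280:400,x]; d=np.where(col<400)[0]; print(n,x,(d.min()+280,d.max()+280) if len(d) else None)
E
```

```text
-0.04 [279. 369.] [413. 385.] 0.117 [284. 342.] [416. 357.] 0.116
0 [280. 368.] [414. 380.] 0.089 [283. 340.] [416. 352.] 0.088
0.11 [282. 364.] [416. 366.] 0.014 [281. 336.] [413. 338.] 0.014
0.16 [283. 362.] [416. 360.] -0.02 [280. 335.] [412. 332.] -0.02
0.22 [284. 360.] [416. 352.] -0.061 [278. 333.] [409. 325.] -0.06
0.44 [286. 352.] [409. 325.] -0.221 [271. 326.] [393. 299.] -0.218
0.66 [285. 344.] [393. 300.] -0.408 [262. 320.] [371. 277.] -0.402
3 270 (np.int64(330), np.int64(355))
3 300 (np.int64(322), np.int64(350))
3 330 (np.int64(316), np.int64(344))
3 360 (np.int64(310), np.int64(338))
3 390 (np.int64(304), np.int64(330))
7 270 (np.int64(342), np.int64(365))
7 300 (np.int64(345), np.int64(370))
7 330 (np.int64(346), np.int64(372))
7 360 (np.int64(350), np.int64(377))
7 390 (np.int64(352), np.int64(378))
9 270 (np.int64(338), np.int64(362))
9 300 (np.int64(280), np.int64(361))
9 330 (np.int64(337), np.int64(362))
9 360 (np.int64(335), np.int64(364))
9 390 (np.int64(335), np.int64(361))
```

Call:
apply_moves(offset=[[0,0,0],[0,0,0],[0,0,0]], yaw=[0,0,0], jaw=[1,1,1])

```text
t: 11.18
eef_pos: [476.8, 167.6, 132.7]
tcp_rot: [-0.463, 1.545, -2.554]
ft_force: [-0.7, -0.6, -0.2]
opening: 0.004
```

```bash
cat > ang.py <<'E'
import sys
from h import *
from scipy.optimize import least_squares
s=env.state(); print(s["t"],s["eef_pos"].round(1),s["ft_force"].round(1))
c=cam("scene"); save(c,f"a{sys.argv[1]}.png",(280,170,340,220),10)
g=c["f"].astype(np.float32).sum(2); g=cv2.GaussianBlur(g,(0,0),.7)
sh=np.array([549,94.])
# score: mean inside arm minus outside for th
best=[]
rmax=float(sys.argv[2]) if len(sys.argv)>2 else 75
for th in np.arange(-.1,.9,.005):
    a=-.225+np.pi+th-.55; r=np.array([np.cos(a),np.sin(a)]); t=np.array([-r[1],r[0]])
    def m(ws,zs):
        P=[[*(sh+q*r+w*t),z] for q in np.arange(25,rmax,2) for w in ws for z in zs]
        p=proj(c,P).astype(np.float32); v=cv2.remap(g,p[:,0],p[:,1],cv2.INTER_LINEAR); return v.mean()
    best.append((m([-15,-18],[122])+m([14,17],[122])-2*m(np.arange(-7,8,2),[122]),th))
best.sort(reverse=True); print([ (round(float(b),0),round(float(t),3)) for b,t in best[:4]])
E
python3 ang.py 10; python3 ang.py 10 60
```

```text
11.175 [476.8 167.6 132.7] [-0.7 -0.6 -0.2]
[(495.0, 0.14), (495.0, 0.13), (495.0, 0.135), (495.0, 0.125)]
11.225 [476.8 167.7 132.7] [ 0.4 -0.5 -0.5]
[(535.0, 0.13), (535.0, 0.125), (534.0, 0.135), (534.0, 0.14)]
```

View pics/a10.png

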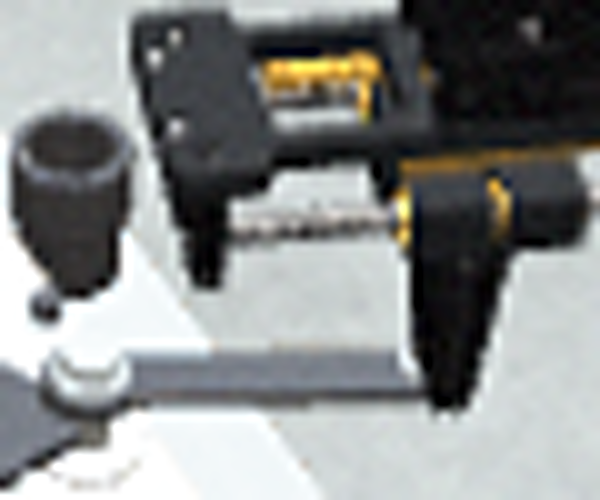

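Call:
apply_moves(offset=[[-0.03,-0.05,0],[-0.06,-0.08,0],[-0.06,-0.08,0],[-0.06,-0.08,0]], yaw=[0,0,0,0], jaw=[1,1,1,1])

```text
t: 11.78
eef_pos: [475.3, 165.6, 132.7]
tcp_rot: [-0.463, 1.545, -2.554]
ft_force: [0.1, 0.5, -0.5]
opening: 0.006
```

```bash
python3 ang.py 11; python3 ang.py 11 60; python3 look.py 11
```

```text
11.775 [475.3 165.6 132.7] [ 0.1  0.5 -0.5]
[(499.0, 0.195), (499.0, 0.2), (499.0, 0.19), (498.0, 0.205)]
11.825 [475.3 165.6 132.7] [-0.   0.3 -0.3]
[(534.0, 0.195), (534.0, 0.2), (534.0, 0.19), (534.0, 0.185)]
11.875 [475.3 165.7 132.7] [ 0.5 -0.3 -0.5] 0.007384446375579261
[[-0.021, 0.868, -0.497], [-0.014, -0.497, -0.868], [-1.0, -0.011, 0.023]]
```

View pics/a11.png

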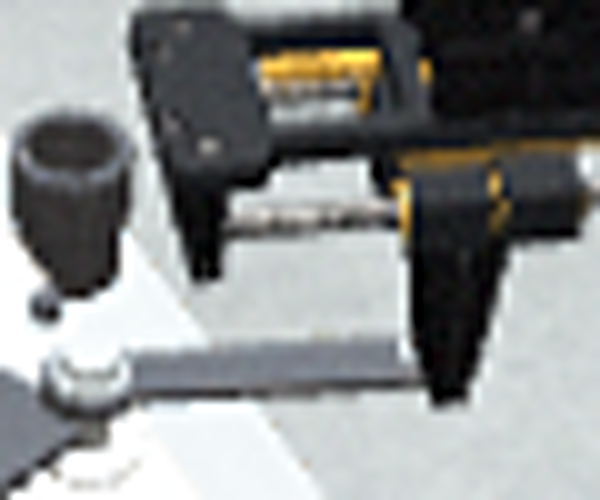

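View pics/w11.png

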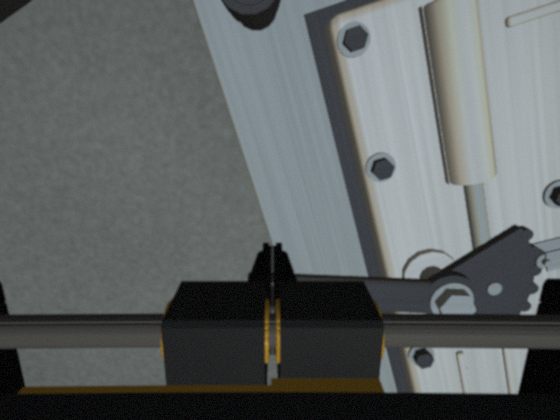

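First click is in: the lever reads 0.195 and is free of the finger. Now the second click.

Call:
apply_moves(offset=[[-0.06,-0.09,0],[-0.12,-0.18,0],[-0.17,-0.26,0],[-0.22,-0.35,0],[-0.27,-0.44,0],[-0.3,-0.5,0],[-0.32,-0.55,0],[-0.35,-0.6,0],[-0.37,-0.66,0],[-0.39,-0.7,0],[-0.4,-0.73,0],[-0.4,-0.73,0]], yaw=[0,0,0,0,0,0,0,0,0,0,0,0], jaw=[1,1,1,1,1,1,1,1,1,1,1,1])

```text
t: 13.48
eef_pos: [465.3, 147.2, 132.7]
tcp_rot: [-0.457, 1.545, -2.548]
ft_force: [0.4, -0.2, -0.4]
opening: 0.003
```

```bash
python3 ang.py 12; python3 ang.py 12 60
```

```text
13.475 [465.3 147.2 132.7] [ 0.4 -0.2 -0.4]
[(497.0, 0.355), (497.0, 0.36), (496.0, 0.35), (496.0, 0.365)]
13.525 [465.3 147.3 132.7] [ 0.4 -0.4  0.1]
[(530.0, 0.355), (530.0, 0.35), (530.0, 0.36), (530.0, 0.345)]
```

View pics/a12.png

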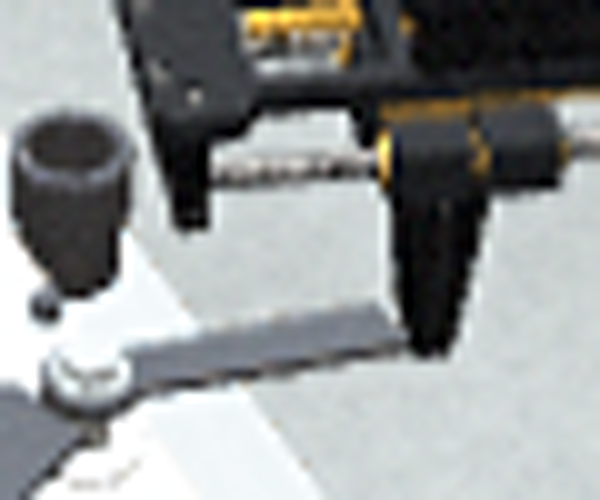

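Call:
apply_moves(offset=[[-0.02,-0.04,0],[-0.04,-0.08,0],[-0.04,-0.08,0],[-0.04,-0.08,0]], yaw=[0,0,0,0], jaw=[1,1,1,1])

```text
t: 14.08
eef_pos: [464.3, 145.3, 132.7]
tcp_rot: [-0.457, 1.545, -2.548]
ft_force: [-0.1, 0.8, -0.3]
opening: 0.003
```

```bash
python3 ang.py 13; python3 ang.py 13 60
```

```text
14.075 [464.3 145.3 132.7] [-0.1  0.8 -0.3]
[(490.0, 0.41), (490.0, 0.415), (490.0, 0.405), (489.0, 0.42)]
14.125 [464.3 145.3 132.7] [ 0.7  0.  -0.2]
[(520.0, 0.41), (520.0, 0.405), (519.0, 0.415), (519.0, 0.4)]
```

View pics/a13.png

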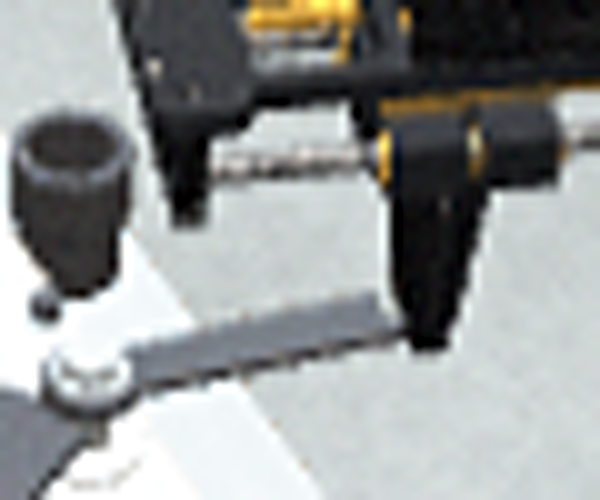

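Call:
apply_moves(offset=[[-0.03,-0.08,0],[-0.05,-0.15,0],[-0.08,-0.23,0],[-0.1,-0.3,0],[-0.12,-0.38,0],[-0.14,-0.46,0],[-0.16,-0.52,0],[-0.17,-0.57,0],[-0.18,-0.62,0],[-0.19,-0.66,0],[-0.19,-0.66,0]], yaw=[0,0,0,0,0,0,0,0,0,0,0], jaw=[1,1,1,1,1,1,1,1,1,1,1])

```text
t: 15.55
eef_pos: [459.7, 128.6, 132.7]
tcp_rot: [-0.443, 1.545, -2.534]
ft_force: [1.0, 0.8, 0.4]
opening: 0.003
```

```bash
python3 ang.py 14; python3 ang.py 14 60
```

```text
15.55 [459.7 128.6 132.7] [1.  0.8 0.4]
[(496.0, 0.555), (496.0, 0.55), (495.0, 0.56), (495.0, 0.545)]
15.6 [459.8 128.6 132.7] [ 0.2 -0.  -0.2]
[(530.0, 0.55), (529.0, 0.555), (529.0, 0.545), (529.0, 0.56)]
```

View pics/a14.png

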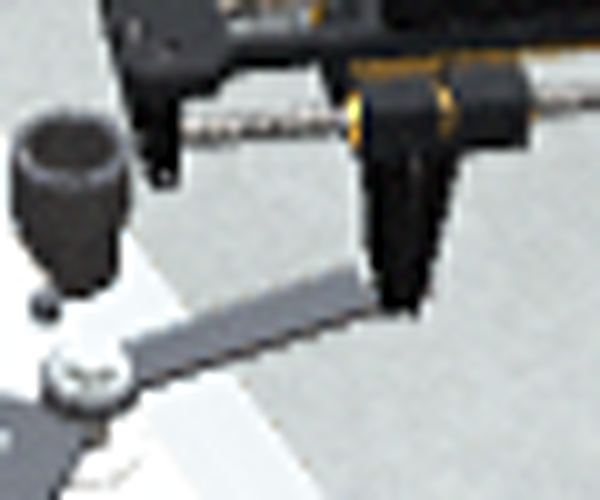

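Near the crest (about 0.57). I'll move on in 1 mm steps.

Call:
apply_moves(offset=[[-0.01,-0.03,0],[-0.01,-0.06,0],[-0.01,-0.06,0],[-0.01,-0.06,0]], yaw=[0,0,0,0], jaw=[1,1,1,1])

```text
t: 16.15
eef_pos: [459.6, 127.0, 132.8]
tcp_rot: [-0.436, 1.545, -2.527]
ft_force: [-0.3, -0.1, -0.7]
opening: 0.003
```

```bash
python3 ang.py 15; python3 ang.py 15 60
```

```text
16.15 [459.6 127.  132.8] [-0.3 -0.1 -0.7]
[(497.0, 0.565), (497.0, 0.56), (496.0, 0.57), (496.0, 0.555)]
16.2 [459.6 127.1 132.7] [-0.1  0.9  0.8]
[(529.0, 0.56), (528.0, 0.565), (528.0, 0.555), (528.0, 0.55)]
```

Call:
apply_moves(offset=[[-0.01,-0.03,0],[-0.01,-0.06,0],[-0.01,-0.06,0],[-0.01,-0.06,0]], yaw=[0,0,0,0], jaw=[1,1,1,1])

```text
t: 16.75
eef_pos: [459.3, 125.6, 132.7]
tcp_rot: [-0.439, 1.545, -2.53]
ft_force: [-0.5, 0.4, 0.3]
opening: 0.002
```

```bash
python3 ang.py 16; python3 ang.py 16 60
```

```text
16.75 [459.3 125.6 132.7] [-0.5  0.4  0.3]
[(496.0, 0.625), (496.0, 0.63), (496.0, 0.62), (495.0, 0.635)]
16.8 [459.3 125.6 132.7] [ 0.6 -0.9  0.6]
[(532.0, 0.625), (532.0, 0.62), (531.0, 0.615), (531.0, 0.63)]
```

View pics/a16.png

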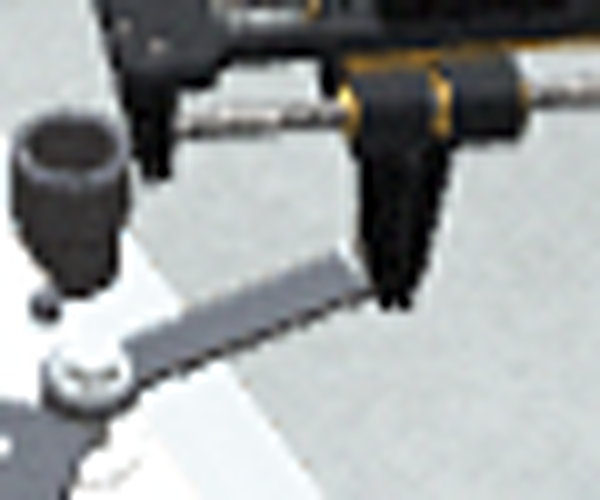

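The third click is in: it reads 0.625, and with the same bias as before that means 0.66. Now I'll back away, lift and check.

Call:
apply_moves(offset=[[0.3,0.5,0],[0.8,1.2,0],[0.8,1.2,0],[0.8,1.2,1],[0.8,1.2,2.5],[0.8,2.5,4],[0.8,4.5,4],[0.8,6.5,4],[0.8,6.5,4]], yaw=[0,0,0,0,0,0,0,0,0], jaw=[1,1,1,1,1,1,1,1,1])

```text
t: 17.98
eef_pos: [478.7, 290.3, 232.4]
tcp_rot: [-0.447, 1.545, -2.535]
ft_force: [0.3, -0.6, 0.2]
opening: 0.004
```

```bash
python3 ang.py 17; python3 ang.py 17 85; python3 ov.py 17 0.66 0.44 0.88; python3 - <<'E'
from h import *
t=cam("top"); save(t,"t17.png")
E
```

```text
17.975 [478.7 290.3 232.4] [ 0.3 -0.6  0.2]
[(498.0, 0.63), (498.0, 0.625), (498.0, 0.62), (497.0, 0.635)]
18.025 [478.7 288.9 232.3] [-0.5 -0.2 -0.8]
[(484.0, 0.63), (483.0, 0.635), (483.0, 0.625), (482.0, 0.64)]
```

View pics/o17.png

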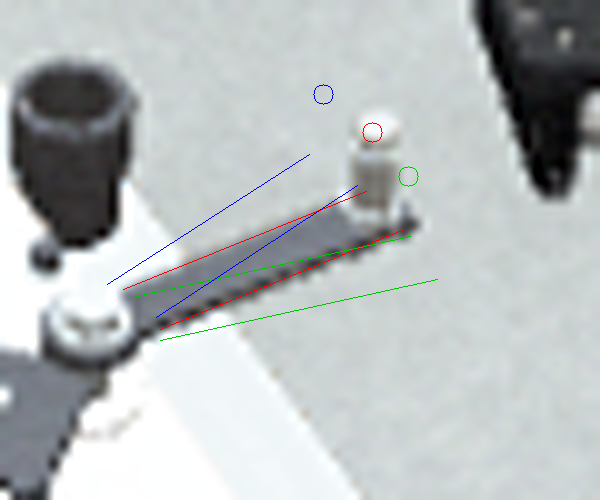

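View pics/t17.png

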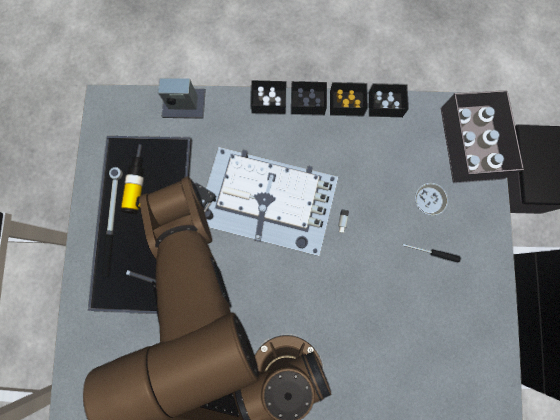

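The lever rests at neutral: in the overlay the 0.66 outline matches the arm, and 0.44 and 0.88 clearly don't. The pin sits at overlay pixel (375,125), and the visible loose objects haven't moved. Handing in.

```bash
python3 -c "
from cell import env
print(env.job_done())"
```

```text
the job is handed in; nothing more can be done
None
```

The lever is in neutral, three clicks counterclockwise from its clockwise stop, and I handed the job in at about 18 s of the 64 s allowed.

- **To the stop:** With the fingers shut, I pushed the pin clockwise from its starting notch (about 0.44) to the stop. The force rose to about 50 N with under 1 mm of travel, and the pin sat where -0.04 rad predicts.
- **Three clicks back:** I lifted over the pin to the other side and pushed counterclockwise one notch at a time, checking the camera after each. The lever snapped to readings of about 0.195, 0.41 and 0.625. I never saw it past the third notch, though I only checked between moves.
- **Last checks:** With the arm backed off and the wrist force near zero, the lever still reads 0.63. The camera overlay fits 0.66 and clearly rules out 0.44 and 0.88. I put the 0.03 rad difference down to measurement bias, because the earlier notches read 0.025 to 0.03 low too.
- **Other objects:** The loose objects I could see in the last top view had not moved. The arm hid the deep socket, the big socket and part of the drill there, so I could not confirm those three, but I noticed no contact with them.

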